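Sort tagged valve housings into sprung pass and reject nests

TASK

Sort the three valve housings in the fixture by the raised tag on top of each: slide every housing along its own lane to the end whose plate carries the same mark (round disc = pass, cross = reject) and press it against the sprung stop until the pawl snaps in behind its flange and holds it there. Push gently, do not ram them or lift them out of their lanes, and leave the loose things round the fixture where they are.

Things in the scene. Friction and masses are not known exactly. Their poses are not given: they have to be found in the camera images.
- fixture: Aluminium sorting fixture fixed to the worktop, 191 (x) x 266 (y) mm; place and yaw vary. Origin: underside, mid-length. Three straight lanes run along its y, centre lines at x = -62, 0, +62 mm, 47 mm wide, side walls up to 30 mm and the spring blocks at both ends up to 34 mm above the worktop. Each lane starts with one housing near its middle (within 12 mm) and has a nest at both ends.
- lane_mid (a point): Middle of the fixture's middle lane, on the lane floor, 10 mm above the worktop. Lane floors are smooth and open between the nests. A housing slid outward first pushes a nest's pawl aside (a few N), then meets the stop and must be pressed on against its spring until the pawl snaps in; then it stays latched, its origin 75 mm along y from the fixture's centre.
- stop_face (a point): Inner face of the sprung stop at the middle lane's +y end, 97 mm from the fixture's centre, face 26 mm wide; the five other nests have the same, in the -y ends mirrored. Resists with 5 N at first touch, then 1.3 N per mm; runs hard after 5.2 mm. The pawl snaps in after about 3 to 4 mm (push about 9 to 14 N in all). A housing released earlier is pushed back.
- pawl_catch (a point): Tip of the dark sprung hinged pawl on the -x wall of the middle lane's +y nest; all nests have one, 6 mm into the lane on its -x side, also at the -y ends. Its ramp begins about 75 mm, its catch face lies 90 mm from the fixture's centre. It hinges outward as a flange passes and snaps into the housing's waist behind the leading flange.
- pass_plate: Steel plate 70 x 22 x 3 mm fixed on one spring block, 120 mm from the fixture's centre at its +y or -y end (varies); on it a dark raised round disc, 20 mm across: the mark of the pass side, all three nests at this end. Origin: centre of its underside, 34 mm up; axes parallel to the fixture's. A latched housing's origin is about 45 mm from it along y.
- reject_plate: Steel plate 70 x 22 x 3 mm fixed on one spring block, 120 mm from the fixture's centre at its +y or -y end (varies); on it a dark raised cross of two bars, 25 mm long: the mark of the reject side, all three nests at this end. Origin: centre of its underside, 34 mm up; axes parallel to the fixture's. A latched housing's origin is about 45 mm from it along y.
- housing_a: Flanged aluminium valve housing, loose in a lane; 0.14 to 0.28 kg; 50 mm long along its y (the lane), 44 mm wide, 26 mm tall. Two end flanges 44 mm wide, 10 mm long; the waist between them is 30 mm wide. Its tag, a dark raised 3 mm thick mark on top of the waist, is a round disc 20 mm across (passed). Origin: centre of its underside; axes parallel to the fixture's.
- housing_b: Flanged aluminium valve housing, loose in a lane; 0.14 to 0.28 kg; 50 mm long along its y (the lane), 44 mm wide, 26 mm tall. Two end flanges 44 mm wide, 10 mm long; the waist between them is 30 mm wide. Its tag, a dark raised 3 mm thick mark on top of the waist, is a round disc 20 mm across (passed). Origin: centre of its underside; axes parallel to the fixture's.
- housing_c: Flanged aluminium valve housing, loose in a lane; 0.14 to 0.28 kg; 50 mm long along its y (the lane), 44 mm wide, 26 mm tall. Two end flanges 44 mm wide, 10 mm long; the waist between them is 30 mm wide. Its tag, a dark raised 3 mm thick mark on top of the waist, is a diagonal cross of two bars 25 mm long (rejected). Origin: centre of its underside; axes parallel to the fixture's.
- gear: Loose small steel spur gear lying beside the fixture, 44 mm across, 12 mm thick; bystander. Origin: centre of its underside.
- bearing: Loose ball bearing lying behind the fixture, 34 mm across, 11 mm thick; bystander. Origin: centre of its underside.
- step_block: Loose milled aluminium step block beside the fixture, 24 x 60 x 24 mm; bystander. Origin: centre of its underside.
There are look-alikes about, which are no part of the job. What is shaped like the housing_c but green is not meant.

How it is judged:
By the outcome, as a careful person would: the job done as asked, in the order asked, and still so for the second after the job is handed in, with the robot touching nothing.
It also fails if it takes over 48 s, if anything falls off the work surface, if the arm or the gripper's body presses on something with over 40 N, if the wrist force passes 120 N, or if a joint passes its speed limit or range.

ROBOT

A 6-joint arm with a two-finger parallel gripper is mounted at the origin on a cart in front of the work surface, level with it; the furniture and walls round the work are solid. World frame = base frame: x ahead of the robot, y to its left, z up, the work surface at z = 0. Lengths are in m, angles in degrees, forces in N, time in s.
With the tool pointing down it reaches from about 0.3 to 0.75 m from the base axis. Payload 8.5 kg.
Tool frame: the origin (TCP) lies midway between the tips of the shut fingers; the grasp point (between the pads) lies 19 mm behind it; z points along the fingers, y is the line along which they close (so a half turn about z gives the same grasp; the last joint's range is limited). The gripper opens to 85 mm and grips with 20 to 120 N. Pads are 22 mm wide; open, the fingers measure 114 mm over their backs; the gripper's body (76 mm by 85 mm) begins 54 mm behind the grasp point. The pads swing forward as they close: fully open they stand 13 mm farther back than shut.
Start: joints at [-83.039, 21.807, 74.336, -0, 83.858, -12.336], TCP at [0.182, -0.519, 0.198] pointing down, gripper open.
Joint ranges: [-178.18, 178.18], [-50.72, 133.34], [12.68, 142.11], [-81.47, 261.47], [9.98, 163.14], [-165.26, 165.26]. Speed limits (degrees/s): [136.94, 136.94, 180, 180, 180, 180].

INTERFACE

Orientations are given as a 3x3 rotation matrix whose columns are the frame's x, y, z axes.
In Python, from rig import env, get_image, close_job gives the robot as it stands.
- The arm moves only by the tool step_arm, never from a script. Its argument "targets" is a list of rows, each a list of 2 entries, a list of its own where there are three numbers: the shift along the tool's x, y, z as a fraction of full scale, then the turn, a rotation vector about the tool's x, y, z as a fraction of full scale. In form: [[[x, y, z], [wx, wy, wz]], ...]. A call has 1 to 10 rows; each row is the pose to reach, as a shift and turn from the pose commanded when the call began, along the tool's axes at that moment; what a row does not reach only later rows make up. Full scale, the value 1, is 0.3 m for a shift and 45 degrees for a turn. A row lasts 1/12 s, in which the tool goes at most 41.7 mm and 7.16 degrees, less where a joint would pass 70% of its speed; a pose out of reach is approached as far as the arm can. A call with a number of a shift or a turn outside -1 to 1 is refused whole. A call with a gripper value outside its range is refused whole. "jaw" is the finger opening in mm, from 0 to 85.4, set as the call begins (left out, the last holds). The fingers move at their own pace and stop on an object; "grip_force" is the grip in N (left out, the last holds). Time passes only in rows, so rows that repeat a pose let the fingers close. It gives the time, the measured TCP pose, the force, the opening and the grip force at its end, in the units of the state.
- env.observe(): the state, without advancing time (a new reading comes with each control period).
- get_image(name): name is "scene" or "top"; returns a dict with "img" (420x560x3 uint8, red, green, blue), "z_map" (420x560 float32, m along the optical axis (not along the pixel's ray), 0 where there is no reading), "intrinsics" (3x3 intrinsics, pixels), "rvec" (rotation vector, rad) and "tvec" (3), from world to camera coordinates, as OpenCV has them. Camera axes: x right, y down, z forward; pixel columns grow to the right and rows downward; lengths in m; the calibration is good to about 2 mm. A picture is of the moment at which its call begins.
- close_job(): hands the job in; it is judged then, once.
The state is a dict: "time_s": time; "q": joint angles; "qvel": joint speeds; "joint_efforts": joint torques, N m; "position": TCP position; "tool_rot": TCP orientation; "ft_force": force on the tool from outside, world axes, zero at the start; "wrist_torque": the same for the moment, N m; "grip_width": finger opening in m; "gripper_force": force on a finger pad.
Only numpy, scipy, OpenCV 4.12 (cv2) and the standard library are available. Lean on these libraries where they do the work, as an engineer would, in place of code of your own. Each camera call takes 0.05 s, during which the arm holds its last target. There are 200 camera calls.

## Working session

There is one attempt and no reset: what is moved stays moved. The work goes in short steps, Python scripts to look and compute and a tool call to move; the robot and the scene stay as the last step left them, time stands still between calls to the robot, and variables do not carry over. Pictures are saved under pics/ and viewed, at most 10 in all, crops included, and the job is handed in when it is done.

Besides the shell and the picture viewer there is one more tool, called after "Call:" as name(argument=value, ...) on one line, values as JSON. step_arm: Moves the arm, as the interface text tells. Its arguments: {"type":"object","properties":{"targets":{"type":"array","items":{"type":"array"}},"jaw":{"type":"number"},"grip_force":{"type":"number"}},"required":["targets"]}

```bash
mkdir -p pics; ls
python3 - <<'E'
from rig import env,get_image
import cv2,numpy as np
for n in("top","scene"):
    d=get_image(n); np.savez(f'pics/{n}0.npz',**d)
    cv2.imwrite(f'pics/{n}0.png',d["img"][:,:,::-1])
    R=cv2.Rodrigues(np.array(d["rvec"],float))[0]; print(n,d["intrinsics"],-R.T@np.array(d["tvec"]).ravel(),R)
print(env.observe())
E
```

```text
pics
top [[471.96505049   0.         279.25096308]
 [  0.         471.96505049 210.91739999]
 [  0.           0.           1.        ]] [ 0.3590694  -0.19533723  0.91082797] [[-0.02150098 -0.99897602 -0.03980718]
 [-0.98661883  0.02763796 -0.16068425]
 [ 0.1616199   0.03581964 -0.9862028 ]]
scene [[483.44418132   0.         275.93139441]
 [  0.         483.44418132 206.86148197]
 [  0.           0.           1.        ]] [0.27171853 0.37092116 0.64351319] [[-0.91528793 -0.40256136 -0.01386927]
 [-0.27802659  0.65630328 -0.70140374]
 [ 0.29146049 -0.63813036 -0.71262924]]
{'time_s': 0.1, 'q': array([-8.30406630e+01,  2.18402619e+01,  7.43799085e+01,  1.79613990e-04,
        8.38579398e+01, -1.23362853e+01]), 'qvel': array([ 0.05279704, -0.0932345 , -0.10589217, -0.04284994,  0.05561678,
        0.04621587]), 'joint_efforts': array([ 4.35052250e-03, -4.49223840e+01, -2.31653434e+01, -1.86997449e-04,
        3.67514323e-03, -1.54235238e-05]), 'position': array([ 0.18169966, -0.51879764,  0.19784715]), 'tool_rot': array([[ 9.43826337e-01,  3.30441854e-01, -1.62087822e-04],
       [ 3.30441763e-01, -9.43825412e-01,  1.35361383e-03],
       [ 2.94308057e-04, -1.33113697e-03, -9.99999071e-01]]), 'ft_force': array([ 0.49603683, -0.74318465, -0.07587295]), 'wrist_torque': array([-0.00900924,  0.02002103,  0.01446749]), 'gripper_force': 0.0, 'grip_width': 0.08546885181836153}
```

View pics/top0.png

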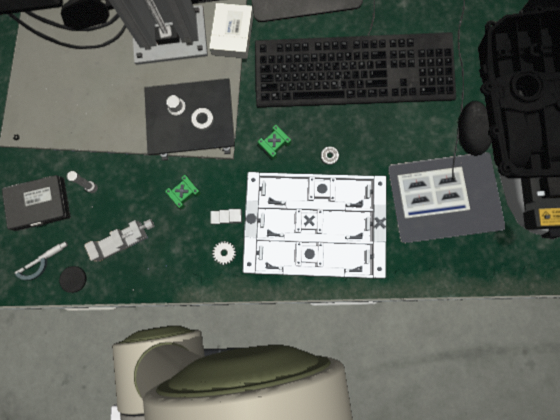

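View pics/scene0.png

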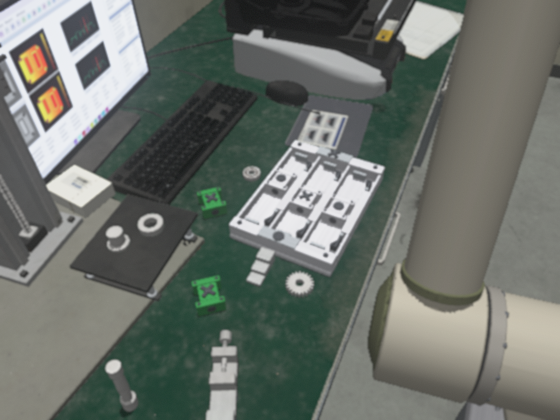

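Top view: the pass disc plate is at the left (251,218) and the cross plate at the right (380,222). The far-lane disc tag is at (322,188), the middle cross at (310,220) and the near disc at (310,254). The green parts are decoys. The scene view agrees.

```bash
cat > h.py <<'E'
import numpy as np,cv2
def ray(d,uv,z):
    R=cv2.Rodrigues(np.array(d["rvec"],float))[0];t=np.array(d["tvec"],float).ravel()
    C=-R.T@t; v=R.T@np.linalg.inv(d["intrinsics"])@np.array([uv[0],uv[1],1.]); return C+v*(z-C[2])/v[2]
def blob(d,uv,r=11,th=110):
    g=cv2.cvtColor(d["img"],cv2.COLOR_RGB2GRAY);u,v=uv
    p=(g[v-r:v+r+1,u-r:u+r+1]<th).astype(np.uint8)
    n,l,s,c=cv2.connectedComponentsWithStats(p)
    i=min(range(1,n),key=lambda i:np.hypot(*(c[i]-r))-0.02*s[i,4] if s[i,4]>15 else 99)
    return c[i]+[u-r,v-r],s[i,4]
def frame(d,c1,c2): pass
E
python3 - <<'E'
from h import *
d=dict(np.load('pics/top0.npz'))
g=cv2.cvtColor(d["img"],cv2.COLOR_RGB2GRAY)
P={}
for n,uv,z in[("pass",(251,218),.04),("rej",(380,222),.04),("far",(322,188),.039),("mid",(310,220),.039),("near",(310,254),.039)]:
    c,s=blob(d,uv);P[n]=ray(d,c,z);print(n,c.round(1),s,P[n].round(4))
# fixture outline
m=(g>150).astype(np.uint8); n,l,s,c=cv2.connectedComponentsWithStats(cv2.morphologyEx(m,cv2.MORPH_CLOSE,np.ones((7,7))))
i=l[207,290] or l[235,290]; q=cv2.boxPoints(cv2.minAreaRect(np.argwhere(l==i)[:,::-1].astype(np.float32)))
for z in(0.03,):print(s[i],q.round(1).tolist(),[ray(d,x,z).round(4).tolist() for x in q])
a=P["pass"]-P["rej"];a[2]=0;print("len",np.linalg.norm(a));a/=np.linalg.norm(a);b=np.array([a[1],-a[0],0])
C=(P["pass"]+P["rej"])/2;print("C",C,"yaw of pass axis",np.degrees(np.arctan2(a[1],a[0])))
for k in("far","mid","near"):print(k,"along",(P[k]-C)@a,"lat",(P[k]-C)@b)
cv2.imwrite('pics/crop.png',cv2.resize(d["img"][160:290,230:400,::-1],None,fx=4,fy=4,interpolation=cv2.INTER_CUBIC))
E
```

```text
pass [245.4 218.1] 173 [ 0.4899 -0.1     0.04  ]
rej [384.  222.4] 219 [ 0.475  -0.3568  0.04  ]
far [321.7 188.1] 59 [ 0.5432 -0.2445  0.039 ]
mid [308.8 220.2] 32 [ 0.4829 -0.2183  0.039 ]
near [309.1 253.6] 59 [ 0.4208 -0.217   0.039 ]
[  211   172   175   106 14551] [[209.1999969482422, 272.3999938964844], [212.1999969482422, 170.6999969482422], [388.0, 175.89999389648438], [385.0, 277.70001220703125]] [[0.391, -0.0301, 0.03], [0.5858, -0.0356, 0.03], [0.5649, -0.3713, 0.03], [0.374, -0.3546, 0.03]]
len 0.2572323233428205
C [ 0.48245468 -0.22840346  0.04      ] yaw of pass axis 86.66209386594598
far along -0.01248176586152283 lat 0.061591608801112536
mid along 0.010155216152553473 lat -0.00012877798432019252
near along 0.0077889955408962435 lat -0.062173316189895196
```

View pics/crop.png

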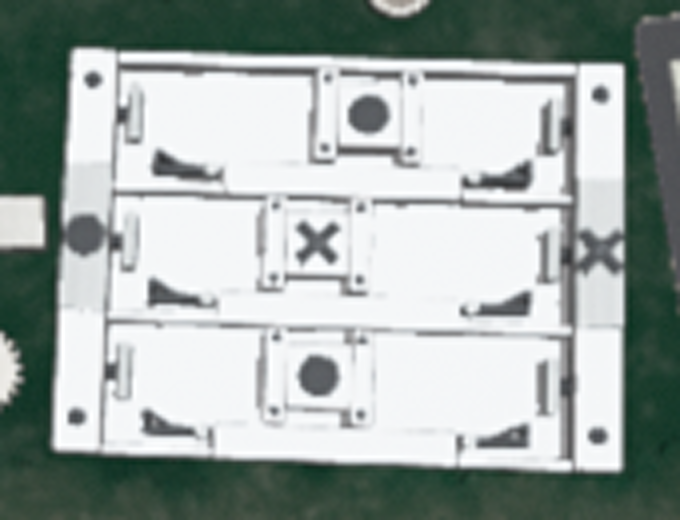

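Crop: the pawls are on the near side, so fixture +x points away from the robot and +y points left. The pass disc is at crop (85,235) and the cross at (600,251). My plate blobs picked up background, so I'll redo them with a tighter window.

```bash
cat >> h.py <<'E'
def fix(d):
    P={}
    for n,uv,z in[("pass",(251,218),.04),("rej",(380,222),.04)]:
        c,s=blob(d,uv,6,130);P[n]=ray(d,c,z)
    a=P["pass"]-P["rej"];a[2]=0;L=np.linalg.norm(a);a/=L
    return (P["pass"]+P["rej"])/2,a,np.array([a[1],-a[0],0]),L
E
python3 - <<'E'
from h import *
from rig import env
d=dict(np.load('pics/top0.npz'));C,a,b,L=fix(d);print("L",L,C,"pass dir",np.degrees(np.arctan2(a[1],a[0])))
for n,uv in[("far",(322,188)),("mid",(310,220)),("near",(309,254))]:
    p=ray(d,blob(d,uv,9,130)[0],.039);print(n,p,"along",(p-C)@a,"lat",(p-C)@b)
o=env.observe();T=o["tool_rot"]
for lat,al in[(.062,-.075),(0,.075),(-.062,-.075)]:
    w=C+al*a+lat*b;print(lat,al,w[:2],"tool shift/0.3",(T.T@(np.r_[w[:2],.1]-o["position"])/.3).round(4))
for v in(a,b):print("tool-frame dir",(T.T@v).round(4))
print("angle of tool x",np.degrees(np.arctan2(T[1,0],T[0,0])),o["q"][5])
E
```

```text
L 0.24078052673701972 [ 0.48227813 -0.22994326  0.04      ] pass dir 86.67199720907853
far [ 0.5430756  -0.24431517  0.039     ] along -0.010818263631546199 lat 0.06152925581523877
mid [ 0.48263161 -0.21867749  0.039     ] along 0.011267283395298231 lat -0.0003011217363665058
near [ 0.42077619 -0.2170117   0.039     ] along 0.009339439807859451 lat -0.06214892982412543
0.062 -0.075 [ 0.53981968 -0.30841599] tool shift/0.3 [ 1.3583 -0.267   0.3269]
0 0.075 [ 0.48663203 -0.15506974] tool shift/0.3 [ 1.3599 -0.808   0.3276]
-0.062 -0.075 [ 0.4160288  -0.30121755] tool shift/0.3 [ 0.9768 -0.426   0.327 ]
tool-frame dir [ 0.3847 -0.9231  0.0013]
tool-frame dir [ 9.231e-01  3.847e-01 -2.000e-04]
angle of tool x 19.295591735932376 -12.336285312064684
```

Call:
step_arm(targets=[[[1, -0.2, 0.15], [0, 0, -1]], [[1, -0.2, 0.15], [0, 0, -1]], [[1, -0.2, 0.15], [0, 0, -1]], [[1, -0.2, 0.15], [0, 0, -1]], [[1, -0.2, 0.15], [0, 0, -1]], [[1, -0.2, 0.15], [0, 0, -1]], [[1, -0.2, 0.15], [0, 0, -1]], [[1, -0.2, 0.15], [0, 0, -1]], [[1, -0.2, 0.15], [0, 0, -1]], [[1, -0.2, 0.15], [0, 0, -1]]], jaw=0, grip_force=60)

```text
time_s: 0.93
position: [0.4453, -0.3628, 0.1529]
tool_rot: [[0.432, 0.902, -0.001], [0.902, -0.432, 0.001], [0.0, -0.001, -1.0]]
ft_force: [-0.2, -0.8, -0.0]
grip_width: -0.0
gripper_force: 0.0
```

```bash
cat > st.py <<'E'
from h import *
from rig import env
import sys
d=dict(np.load('pics/top0.npz'));C,a,b,L=fix(d)
def rel(al,lat,z):
    o=env.observe();T=o["tool_rot"];return (T.T@(np.r_[(C+al*a+lat*b)[:2],z]-o["position"])/.3).round(4)
o=env.observe();T=o["tool_rot"];p=o["position"]
print("t",o["time_s"],"along,lat,z",((p-C)@a).round(4),((p-C)@b).round(4),p[2].round(4),"F",(o["ft_force"]@a).round(1),(o["ft_force"]@b).round(1),o["ft_force"][2].round(1),"q6",o["q"].round(0),o["grip_width"])
W=np.array([a,b,[0,0,-1]]).T; print("turn frac",(cv2.Rodrigues(T.T@W)[0].ravel()/np.radians(45)).round(4))
for i in range(1,len(sys.argv),3): print(rel(*map(float,sys.argv[i:i+3])))
E
python3 st.py -.06 .062 .1
```

```text
t 0.9333 along,lat,z -0.1347 -0.0292 0.1529 F -0.9 -0.2 -0.0 q6 [-51.  26.  75.  -0.  79. -25.] -4.377273988681189e-05
turn frac [-0.0013 -0.0005 -0.495 ]
[0.3457 0.1871 0.1763]
```

Call:
step_arm(targets=[[[0.346, 0.187, 0.17], [0, 0, -0.5]], [[0.346, 0.187, 0.17], [0, 0, -0.5]], [[0.346, 0.187, 0.17], [0, 0, -0.5]], [[0.346, 0.187, 0.17], [0, 0, -0.5]], [[0.346, 0.187, 0.17], [0, 0, -0.5]], [[0.346, 0.187, 0.17], [0, 0, -0.5]], [[0.346, 0.187, 0.17], [0, 0, -0.5]]])

```text
time_s: 1.52
position: [0.5396, -0.2958, 0.1033]
tool_rot: [[0.059, 0.998, 0.001], [0.998, -0.059, -0.001], [-0.001, 0.001, -1.0]]
ft_force: [0.6, 0.0, -0.4]
grip_width: 0.0003
gripper_force: 0.0
```

```bash
python3 st.py -.06 .062 .017
python3 - <<'E'
from rig import get_image
import cv2
d=get_image("scene");cv2.imwrite('pics/s1.png',cv2.resize(d["img"][80:300,180:440,::-1],None,fx=3,fy=2.7))
E
```

```text
t 1.5167 along,lat,z -0.0625 0.0611 0.1033 F 0.0 0.6 -0.4 q6 [-40.  33.  72.  -0.  75. -36.] 0.0002805713161445693
turn frac [ 0.001   0.0013 -0.0015]
[0.0085 0.0028 0.2876]
```

View pics/s1.png

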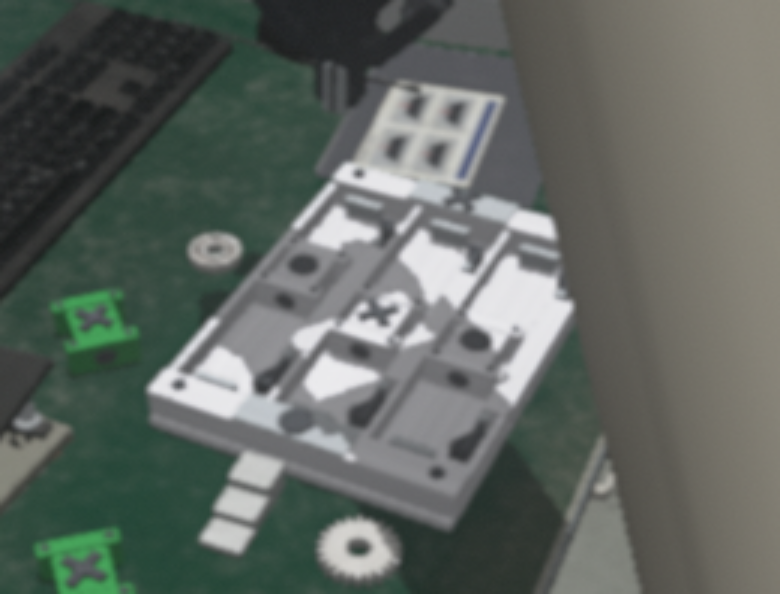

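Crop: the shut fingers hover at (340,90), which fits the -y part of the far lane once parallax is counted. I'll descend.

Call:
step_arm(targets=[[[0.006, 0.003, 0.08], [0, 0, 0]], [[0.006, 0.003, 0.15], [0, 0, 0]], [[0.006, 0.003, 0.2], [0, 0, 0]], [[0.006, 0.003, 0.23], [0, 0, 0]], [[0.006, 0.003, 0.25], [0, 0, 0]], [[0.006, 0.003, 0.265], [0, 0, 0]], [[0.006, 0.003, 0.275], [0, 0, 0]], [[0.006, 0.003, 0.28], [0, 0, 0]], [[0.006, 0.003, 0.28], [0, 0, 0]]])

```text
time_s: 2.32
position: [0.5418, -0.2925, 0.0187]
tool_rot: [[0.056, 0.998, 0.0], [0.998, -0.056, -0.0], [-0.0, 0.001, -1.0]]
ft_force: [0.3, 0.0, -0.1]
grip_width: -0.0
gripper_force: 0.0
```

```bash
python3 st.py .04 .062 .018
```

```text
t 2.3167 along,lat,z -0.059 0.063 0.0187 F 0.0 0.3 -0.1 q6 [-39.  38.  77.   0.  65. -36.] -3.964294320563779e-05
turn frac [0.0007 0.0005 0.0026]
[ 0.3301 -0.0027  0.0023]
```

Call:
step_arm(targets=[[[0.015, -0.001, 0.002], [0, 0, 0]], [[0.025, -0.002, 0.002], [0, 0, 0]], [[0.03, -0.003, 0.002], [0, 0, 0]], [[0.035, -0.003, 0.002], [0, 0, 0]], [[0.04, -0.003, 0.002], [0, 0, 0]], [[0.045, -0.003, 0.002], [0, 0, 0]], [[0.05, -0.003, 0.002], [0, 0, 0]], [[0.06, -0.003, 0.002], [0, 0, 0]], [[0.07, -0.003, 0.002], [0, 0, 0]], [[0.08, -0.003, 0.002], [0, 0, 0]]])

```text
time_s: 3.15
position: [0.5421, -0.268, 0.0178]
tool_rot: [[0.056, 0.998, 0.0], [0.998, -0.056, 0.0], [0.0, 0.0, -1.0]]
ft_force: [-0.2, 0.3, -0.2]
grip_width: -0.0002
gripper_force: 0.0
```

Call:
step_arm(targets=[[[0.01, 0, 0], [0, 0, 0]], [[0.02, 0, 0], [0, 0, 0]], [[0.03, 0, 0], [0, 0, 0]], [[0.04, 0, 0], [0, 0, 0]], [[0.05, 0, 0], [0, 0, 0]], [[0.06, 0, 0], [0, 0, 0]], [[0.07, 0, 0], [0, 0, 0]], [[0.08, 0, 0], [0, 0, 0]], [[0.09, 0, 0], [0, 0, 0]], [[0.1, 0, 0], [0, 0, 0]]])

```text
time_s: 3.98
position: [0.5438, -0.2381, 0.0179]
tool_rot: [[0.056, 0.998, 0.0], [0.998, -0.056, -0.0], [-0.0, 0.0, -1.0]]
ft_force: [0.2, 0.3, -0.9]
grip_width: -0.0003
gripper_force: 0.0
```

```bash
python3 st.py .04 .062 .018
```

```text
t 3.9833 along,lat,z -0.0046 0.0619 0.0179 F 0.3 0.2 -0.9 q6 [-35.  36.  81.   0.  62. -32.] -0.00028509640420440593
turn frac [0.     0.     0.0028]
[ 0.1486  0.0008 -0.0005]
```

Call:
step_arm(targets=[[[0.008, 0, 0], [0, 0, 0]], [[0.016, 0, 0], [0, 0, 0]], [[0.024, 0, 0], [0, 0, 0]], [[0.032, 0, 0], [0, 0, 0]], [[0.04, 0, 0], [0, 0, 0]], [[0.048, 0, 0], [0, 0, 0]], [[0.056, 0, 0], [0, 0, 0]], [[0.064, 0, 0], [0, 0, 0]], [[0.072, 0, 0], [0, 0, 0]], [[0.08, 0, 0], [0, 0, 0]]])

```text
time_s: 4.82
position: [0.5451, -0.2142, 0.0178]
tool_rot: [[0.056, 0.998, -0.0], [0.998, -0.056, 0.0], [0.0, -0.0, -1.0]]
ft_force: [-0.1, 0.4, -0.4]
grip_width: 0.0003
gripper_force: 0.0
```

```bash
python3 st.py .04 .062 .018
python3 - <<'E'
from rig import get_image
import cv2
d=get_image("top");cv2.imwrite('pics/t2.png',cv2.resize(d["img"][150:290,220:400,::-1],None,fx=4,fy=4))
E
```

```text
t 4.8167 along,lat,z 0.0194 0.0618 0.0178 F 0.4 -0.1 -0.4 q6 [-33.  36.  83.   0.  62. -30.] 0.0003491427395161773
turn frac [-0.     -0.      0.0027]
[ 0.0688  0.0008 -0.0007]
```

View pics/t2.png

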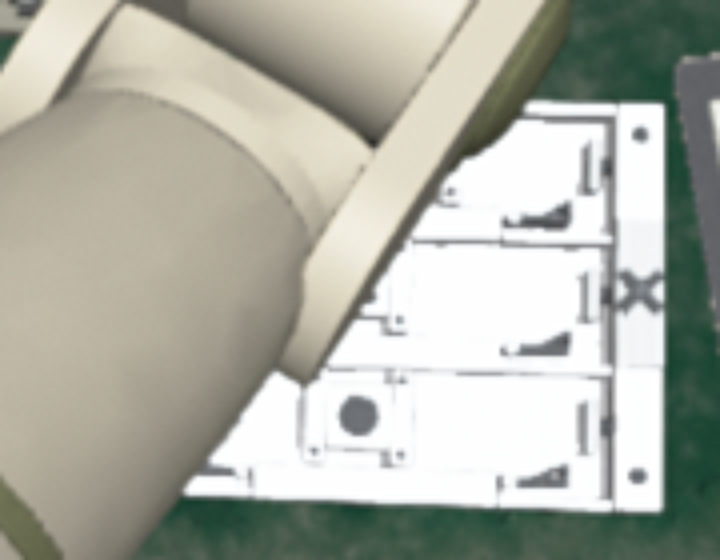

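The far lane still shows a flange bolt at (450,190), which is where it was before the push. I need the scene view to tell whether the housing moved.

Run:
```python
from rig import get_image
import cv2
d=get_image("scene");cv2.imwrite('pics/s2.png',cv2.resize(d["img"][100:290,220:400,::-1],None,fx=3.15,fy=3.15))
```

```text
(no output)
```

View pics/s2.png

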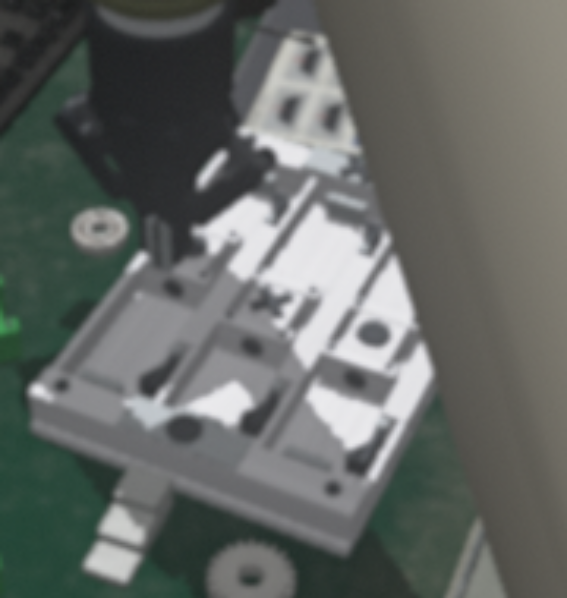

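The scene crop shows the housing not displaced, with the fingers at (160,240) apparently over it. I'll check with depth.

Run:
```python
from h import *
from rig import get_image
C,a,b,L=fix(dict(np.load('pics/top0.npz')))
def pts(d):
    z=d["z_map"];v,u=np.mgrid[:z.shape[0],:z.shape[1]]
    P=(np.linalg.inv(d["intrinsics"])@np.stack([u.ravel()*z.ravel(),v.ravel()*z.ravel(),z.ravel()]))
    R=cv2.Rodrigues(np.array(d["rvec"],float))[0];W=(R.T@(P-np.array(d["tvec"]).reshape(3,1))).T
    return np.stack([(W-C)@a,(W-C)@b,W[:,2]],1).reshape(*z.shape,3)
d0=dict(np.load('pics/top0.npz'));q=pts(d0)
for n,(u,v) in dict(passplate=(251,218),bench=(260,160),far=(322,188),farflange=(332,188),floor=(300,190),wall=(300,205),mid=(310,220)).items():print(n,(q[v,u]*1e3).round(0))
d=get_image("scene");q=pts(d);np.savez('pics/s2.npz',**d)
for uu,vv in[(155,225),(160,240),(160,255),(185,250),(175,285),(168,262),(160,300),(100,390),(270,300),(195,270)]:
    u,v=int(220+uu/3.15),int(100+vv/3.15);print((uu,vv),(q[v,u]*1e3).round(0),d["img"][v,u])
```

```text
passplate [120.   1.  41.]
bench [111. 123.   4.]
far [-11.  61.  41.]
farflange [-30.  63.  38.]
floor [30. 63. 11.]
wall [29. 30. 29.]
mid [ 9.  1. 38.]
(155, 225) [32. 61. 89.] [64 65 67]
(160, 240) [32. 60. 77.] [68 71 72]
(160, 255) [31. 60. 67.] [64 65 67]
(185, 250) [19. 50. 64.] [49 50 52]
(175, 285) [13. 60. 27.] [61 62 63]
(168, 262) [28. 56. 59.] [82 85 87]
(160, 300) [13. 71. 10.] [137 137 140]
(100, 390) [110.  57.  33.] [133 134 136]
(270, 300) [11.  0. 38.] [84 87 92]
(195, 270) [ 7. 51. 38.] [141 141 144]
```

Run:
```python
from h import *
from rig import env
C,a,b,L=fix(dict(np.load('pics/top0.npz')));d=dict(np.load('pics/s2.npz'))
z=d["z_map"];v,u=np.mgrid[:420,:560];R=cv2.Rodrigues(np.array(d["rvec"],float))[0]
P=np.linalg.inv(d["intrinsics"])@np.stack([(u*z).ravel(),(v*z).ravel(),z.ravel()]);W=(R.T@(P-np.array(d["tvec"]).reshape(3,1))).T
q=np.stack([(W-C)@a,(W-C)@b,W[:,2]],1)*1e3
m=(abs(q[:,1]-62)<25)&(q[:,0]>0)&(q[:,0]<45)&(q[:,2]>42)&(z.ravel()>0)
for lo in range(42,120,6):
    k=m&(q[:,2]>=lo)&(q[:,2]<lo+6)
    if k.sum():print(lo,k.sum(),"along",q[k,0].min().round(),q[k,0].max().round(),"lat",q[k,1].min().round(),q[k,1].max().round())
cv2.imwrite('pics/s2b.png',cv2.resize(d["img"][150:205,245:305,::-1],None,fx=10,fy=10,interpolation=cv2.INTER_CUBIC))
```

```text
48 3 along 24.0 29.0 lat 56.0 58.0
54 15 along 24.0 32.0 lat 53.0 69.0
60 42 along 14.0 32.0 lat 48.0 75.0
66 40 along 13.0 33.0 lat 48.0 75.0
72 46 along 14.0 32.0 lat 48.0 75.0
78 41 along 15.0 32.0 lat 48.0 74.0
84 32 along 22.0 32.0 lat 48.0 69.0
90 35 along 25.0 33.0 lat 44.0 84.0
96 67 along 9.0 34.0 lat 38.0 86.0
102 99 along 6.0 34.0 lat 37.0 87.0
108 58 along 9.0 33.0 lat 37.0 86.0
114 42 along 9.0 38.0 lat 46.0 78.0
```

View pics/s2b.png

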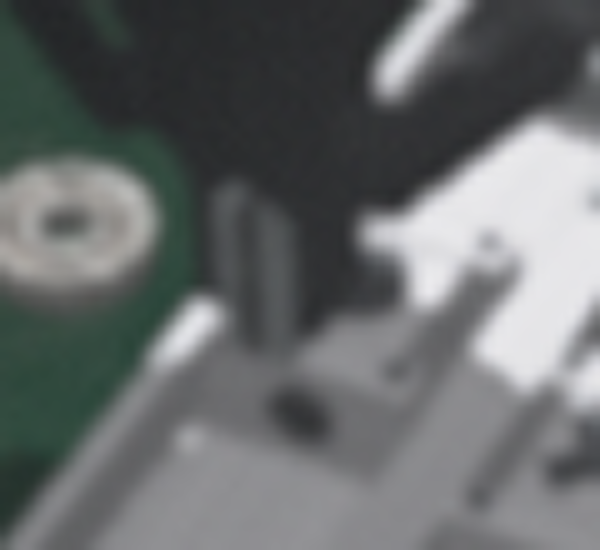

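The fingertips end at about z = 55 mm, although the reported TCP z is 18 mm. They passed over the housing without touching it. I'll profile the gripper more widely before trusting any offset.

Run:
```python
from h import *
from rig import env
C,a,b,L=fix(dict(np.load('pics/top0.npz')));d=dict(np.load('pics/s2.npz'))
z=d["z_map"];v,u=np.mgrid[:420,:560];R=cv2.Rodrigues(np.array(d["rvec"],float))[0]
P=np.linalg.inv(d["intrinsics"])@np.stack([(u*z).ravel(),(v*z).ravel(),z.ravel()]);W=(R.T@(P-np.array(d["tvec"]).reshape(3,1))).T
q=np.stack([(W-C)@a,(W-C)@b,W[:,2]],1)*1e3
m=(abs(q[:,1]-62)<75)&(q[:,0]>-40)&(q[:,0]<75)&(q[:,2]>45)&(z.ravel()>0)
for lo in range(48,200,8):
    k=m&(q[:,2]>=lo)&(q[:,2]<lo+8)
    if k.sum():print(lo,k.sum(),"along",np.percentile(q[k,0],[2,98]).round(),"lat",np.percentile(q[k,1],[2,98]).round())
g=(abs(q[:,1]-0)<40)&(abs(q[:,0]-120)<9)&(abs(q[:,2]-35)<20);print("plate z by scene depth",np.median(q[g,2]))
o=env.observe();print(o["position"],o["q"],o["joint_efforts"],o["wrist_torque"])
```

```text
48 7 along [25. 31.] lat [56. 67.]
56 39 along [19. 32.] lat [49. 74.]
64 54 along [14. 32.] lat [48. 75.]
72 58 along [15. 32.] lat [48. 74.]
80 47 along [17. 32.] lat [48. 74.]
88 49 along [25. 32.] lat [47. 82.]
96 116 along [10. 34.] lat [33. 94.]
104 190 along [11. 33.] lat [ 27. 100.]
112 131 along [10. 37.] lat [ 20. 106.]
120 182 along [15. 37.] lat [ 14. 112.]
128 176 along [19. 38.] lat [  7. 117.]
136 254 along [15. 38.] lat [  1. 122.]
144 291 along [ 9. 40.] lat [  3. 120.]
152 244 along [15. 40.] lat [15. 99.]
160 120 along [13. 35.] lat [ 21. 101.]
168 56 along [13. 32.] lat [22. 40.]
176 75 along [12. 56.] lat [25. 77.]
184 180 along [15. 58.] lat [25. 87.]
192 192 along [16. 58.] lat [25. 85.]
plate z by scene depth 38.18051886850895
[ 0.54512233 -0.21427826  0.01783583] [-3.30306356e+01  3.58065081e+01  8.25930692e+01 -1.59958773e-03
  6.16012026e+01 -2.98435525e+01] [ 2.37745726e-01 -5.19862461e+01 -1.76967269e+01  1.43118142e-02
  6.16960111e-03  1.98346161e-02] [-0.00561897  0.02440193 -0.00194096]
```

The offset is consistent over the whole gripper: the tips are at about 56 mm and the body starts at about 130 mm. So the real height is about 38 mm above the reported z. I'll back off at the same height, then lower in small checked steps.

Call:
step_arm(targets=[[[-0.1, 0, -0.02], [0, 0, 0]], [[-0.2, 0, -0.02], [0, 0, 0]], [[-0.265, 0.001, -0.02], [0, 0, 0]], [[-0.265, 0.001, 0], [0, 0, 0]], [[-0.265, 0.001, 0.03], [0, 0, 0]], [[-0.265, 0.001, 0.05], [0, 0, 0]], [[-0.265, 0.001, 0.065], [0, 0, 0]], [[-0.265, 0.001, 0.08], [0, 0, 0]], [[-0.265, 0.001, 0.08], [0, 0, 0]]])

```text
time_s: 5.72
position: [0.5407, -0.2928, -0.0072]
tool_rot: [[0.055, 0.998, -0.001], [0.998, -0.055, 0.001], [0.001, -0.002, -1.0]]
ft_force: [-0.2, -0.2, -0.3]
grip_width: -0.0001
gripper_force: 0.0
```

```bash
cat > tip.py <<'E'
from h import *
from rig import env,get_image
import sys
lat0=float(sys.argv[1]);lo,hi=map(float,sys.argv[2:4])
C,a,b,L=fix(dict(np.load('pics/top0.npz')));d=get_image("scene")
z=d["z_map"];v,u=np.mgrid[:420,:560];R=cv2.Rodrigues(np.array(d["rvec"],float))[0]
P=np.linalg.inv(d["intrinsics"])@np.stack([(u*z).ravel(),(v*z).ravel(),z.ravel()]);W=(R.T@(P-np.array(d["tvec"]).reshape(3,1))).T
q=np.stack([(W-C)@a,(W-C)@b,W[:,2]],1)*1e3
m=(abs(q[:,1]-lat0)<19)&(q[:,0]>lo)&(q[:,0]<hi)&(z.ravel()>0)
for s in range(8,90,6):
    k=m&(q[:,2]>=s)&(q[:,2]<s+6)
    if k.sum():print(s,k.sum(),"along",np.percentile(q[k,0],[2,98]).round(),"lat",np.percentile(q[k,1],[2,98]).round())
E
python3 st.py -.06 .062 -.02; python3 tip.py 62 -75 -40
```

```text
t 5.7167 along,lat,z -0.0594 0.062 -0.0072 F -0.2 -0.1 -0.3 q6 [-39.  40.  79.  -0.  62. -36.] -9.942686450162977e-05
turn frac [-0.0019 -0.0014  0.0039]
[-0.0022  0.0002  0.0425]
8 49 along [-74. -59.] lat [47. 80.]
14 1 along [-73. -73.] lat [47. 47.]
26 10 along [-55. -49.] lat [56. 68.]
32 26 along [-57. -47.] lat [50. 74.]
38 38 along [-64. -47.] lat [49. 75.]
44 36 along [-63. -47.] lat [48. 74.]
50 33 along [-67. -47.] lat [48. 73.]
56 38 along [-63. -47.] lat [48. 76.]
62 29 along [-55. -46.] lat [48. 74.]
68 41 along [-55. -45.] lat [45. 80.]
74 59 along [-67. -45.] lat [45. 80.]
80 54 along [-69. -45.] lat [44. 75.]
86 29 along [-69. -44.] lat [46. 77.]
```

Tip is at about 28–31 mm, which confirms the offset. I'll go 11 mm lower, then start the push.

Call:
step_arm(targets=[[[-0.001, 0, 0.01], [0, 0, 0]], [[-0.001, 0, 0.02], [0, 0, 0]], [[-0.001, 0, 0.03], [0, 0, 0]], [[-0.001, 0, 0.036], [0, 0, 0]], [[0.01, 0, 0.036], [0, 0, 0]], [[0.02, 0, 0.036], [0, 0, 0]], [[0.03, 0, 0.036], [0, 0, 0]], [[0.035, 0, 0.036], [0, 0, 0]], [[0.04, 0, 0.036], [0, 0, 0]], [[0.045, 0, 0.036], [0, 0, 0]]])

```text
time_s: 6.6
position: [0.5419, -0.2804, -0.0168]
tool_rot: [[0.056, 0.998, 0.0], [0.998, -0.056, -0.001], [-0.001, 0.0, -1.0]]
ft_force: [-0.3, -0.2, -0.0]
grip_width: 0.0
gripper_force: 0.5
```

```bash
python3 st.py .04 .062 -.018
```

```text
t 6.6 along,lat,z -0.0469 0.0624 -0.0168 F -0.3 -0.2 -0.0 q6 [-38.  40.  80.  -0.  60. -35.] 1.4875470231728053e-05
turn frac [0.0006 0.0007 0.0029]
[ 0.2897 -0.0007  0.0039]
```

Call:
step_arm(targets=[[[0.005, 0, 0], [0, 0, 0]], [[0.015, 0, 0], [0, 0, 0]], [[0.025, 0, 0], [0, 0, 0]], [[0.035, 0, 0], [0, 0, 0]], [[0.045, 0, 0], [0, 0, 0]], [[0.055, 0, 0], [0, 0, 0]], [[0.065, 0, 0], [0, 0, 0]], [[0.075, 0, 0], [0, 0, 0]], [[0.085, 0, 0], [0, 0, 0]], [[0.095, 0, 0], [0, 0, 0]]])

```text
time_s: 7.43
position: [0.5433, -0.2515, -0.017]
tool_rot: [[0.056, 0.998, -0.0], [0.998, -0.056, 0.0], [0.0, -0.0, -1.0]]
ft_force: [-0.4, -2.6, 1.4]
grip_width: 0.0
gripper_force: 1.0
```

```bash
python3 st.py .04 .062 -.018; python3 tip.py 62 -40 60 | head -6
```

```text
t 7.4333 along,lat,z -0.018 0.0622 -0.017 F -2.6 -0.2 1.4 q6 [-36.  40.  82.   0.  59. -33.] 1.2038731882118206e-05
turn frac [-0.     -0.      0.0029]
[ 0.1934 -0.0002  0.0034]
8 161 along [-37.  59.] lat [46. 80.]
14 57 along [ 3. 44.] lat [45. 80.]
20 54 along [ 1. 45.] lat [44. 80.]
26 65 along [-23.  45.] lat [44. 80.]
32 315 along [-13.  44.] lat [45. 80.]
38 131 along [-21.  42.] lat [46. 78.]
```

Contact made: 2.6 N, housing moving, leading face at 44.5 mm. Housing origin = tool + 37 mm.

Call:
step_arm(targets=[[[0.01, 0, 0], [0, 0, 0]], [[0.02, 0, 0], [0, 0, 0]], [[0.03, 0, 0], [0, 0, 0]], [[0.04, 0, 0], [0, 0, 0]], [[0.05, 0, 0], [0, 0, 0]], [[0.06, 0, 0], [0, 0, 0]], [[0.07, 0, 0], [0, 0, 0]], [[0.08, 0, 0], [0, 0, 0]], [[0.09, 0, 0], [0, 0, 0]], [[0.1, 0, 0], [0, 0, 0]]])

```text
time_s: 8.32
position: [0.5449, -0.2216, -0.017]
tool_rot: [[0.056, 0.998, -0.0], [0.998, -0.056, 0.0], [0.0, -0.0, -1.0]]
ft_force: [-0.7, -1.6, -0.0]
grip_width: 0.0002
gripper_force: 0.6
```

Call:
step_arm(targets=[[[0.007, 0, 0], [0, 0, 0]], [[0.014, 0, 0], [0, 0, 0]], [[0.021, 0, 0], [0, 0, 0]], [[0.028, 0, 0], [0, 0, 0]], [[0.035, 0, 0], [0, 0, 0]], [[0.042, 0, 0], [0, 0, 0]], [[0.049, 0, 0], [0, 0, 0]], [[0.056, 0, 0], [0, 0, 0]], [[0.063, 0, 0], [0, 0, 0]], [[0.07, 0, 0], [0, 0, 0]]])

```text
time_s: 9.15
position: [0.5461, -0.2007, -0.017]
tool_rot: [[0.056, 0.998, -0.0], [0.998, -0.056, 0.0], [0.0, -0.0, -1.0]]
ft_force: [0.8, -2.5, 0.7]
grip_width: 0.0001
gripper_force: 1.0
```

```bash
python3 st.py .0385 .062 -.017; python3 tip.py 62 -40 94 | head -6
```

```text
t 9.15 along,lat,z 0.0329 0.062 -0.017 F -2.4 0.9 0.7 q6 [-32.  38.  85.   0.  57. -29.] 7.135573504876405e-05
turn frac [-0.0003 -0.0002  0.0028]
[ 0.0187  0.0001 -0.    ]
8 110 along [-37.  66.] lat [45. 75.]
14 20 along [-20.  94.] lat [45. 64.]
20 29 along [44. 94.] lat [44. 81.]
26 46 along [27. 94.] lat [43. 81.]
32 337 along [38. 94.] lat [45. 79.]
38 136 along [30. 93.] lat [46. 77.]
```

Call:
step_arm(targets=[[[0.003, 0, 0], [0, 0, 0]], [[0.006, 0, 0], [0, 0, 0]], [[0.009, 0, 0], [0, 0, 0]], [[0.012, 0, 0], [0, 0, 0]], [[0.012, 0, 0], [0, 0, 0]]])

```text
time_s: 9.62
position: [0.5471, -0.1983, -0.0166]
tool_rot: [[0.056, 0.998, 0.002], [0.998, -0.056, -0.002], [-0.002, 0.002, -1.0]]
ft_force: [1.5, -5.6, -0.2]
grip_width: -0.0
gripper_force: 2.7
```

Call:
step_arm(targets=[[[0.003, 0, 0], [0, 0, 0]], [[0.005, 0, 0], [0, 0, 0]], [[0.005, 0, 0], [0, 0, 0]]])

```text
time_s: 9.87
position: [0.5474, -0.1973, -0.0165]
tool_rot: [[0.056, 0.998, 0.002], [0.998, -0.056, -0.003], [-0.003, 0.003, -1.0]]
ft_force: [2.5, -7.5, -1.4]
grip_width: -0.0
gripper_force: 3.5
```

```bash
python3 st.py .0385 .062 -.017
```

```text
t 9.8667 along,lat,z 0.0364 0.0631 -0.0165 F -7.4 2.9 -1.4 q6 [-31.  38.  85.  -0.  57. -28.] -8.110212092257658e-06
turn frac [0.0034 0.0033 0.0025]
[ 0.0071 -0.0038  0.0017]
```

Call:
step_arm(targets=[[[0.003, 0, 0], [0, 0, 0]], [[0.005, 0, 0], [0, 0, 0]], [[0.005, 0, 0], [0, 0, 0]]])

```text
time_s: 10.12
position: [0.5477, -0.1962, -0.0164]
tool_rot: [[0.056, 0.998, 0.003], [0.998, -0.056, -0.003], [-0.003, 0.003, -1.0]]
ft_force: [2.5, -9.4, -1.0]
grip_width: -0.0001
gripper_force: 4.2
```

Call:
step_arm(targets=[[[0.003, 0, 0], [0, 0, 0]], [[0.005, 0, 0], [0, 0, 0]], [[0.005, 0, 0], [0, 0, 0]]])

```text
time_s: 10.37
position: [0.5479, -0.1951, -0.0163]
tool_rot: [[0.056, 0.998, 0.003], [0.998, -0.056, -0.004], [-0.004, 0.004, -1.0]]
ft_force: [2.7, -9.8, -0.1]
grip_width: 0.0001
gripper_force: 4.9
```

```bash
python3 st.py .0385 .062 -.017
```

```text
t 10.3667 along,lat,z 0.0386 0.0635 -0.0163 F -9.6 3.3 -0.1 q6 [-31.  38.  85.  -0.  56. -28.] 0.00010854336279343072
turn frac [0.0047 0.0049 0.0024]
[-0.0004 -0.005   0.0024]
```

Call:
step_arm(targets=[[[0.003, 0, 0], [0, 0, 0]], [[0.005, 0, 0], [0, 0, 0]], [[0.005, 0, 0], [0, 0, 0]]])

```text
time_s: 10.62
position: [0.548, -0.1938, -0.0163]
tool_rot: [[0.056, 0.998, 0.004], [0.998, -0.056, -0.004], [-0.004, 0.004, -1.0]]
ft_force: [2.3, -12.1, -0.2]
grip_width: 0.0001
gripper_force: 5.4
```

Call:
step_arm(targets=[[[0.002, 0, 0], [0, 0, 0]], [[0.004, 0, 0], [0, 0, 0]], [[0.004, 0, 0], [0, 0, 0]]])

```text
time_s: 10.87
position: [0.5483, -0.1932, -0.0162]
tool_rot: [[0.056, 0.998, 0.004], [0.998, -0.056, -0.005], [-0.005, 0.004, -1.0]]
ft_force: [3.1, -14.2, -1.0]
grip_width: 0.0001
gripper_force: 6.6
```

```bash
python3 st.py .0385 .062 -.017;python3 tip.py 62 -40 94 | head -6
```

```text
t 10.8667 along,lat,z 0.0405 0.0638 -0.0162 F -14.0 3.9 -1.0 q6 [-31.  38.  85.  -0.  56. -28.] 5.01749386982942e-05
turn frac [0.0055 0.0066 0.0023]
[-0.0067 -0.0059  0.0028]
8 134 along [-37.  63.] lat [47. 78.]
14 14 along [61. 84.] lat [43. 49.]
20 22 along [61. 86.] lat [43. 50.]
26 34 along [35. 86.] lat [43. 62.]
32 222 along [44. 93.] lat [47. 79.]
38 167 along [40. 86.] lat [46. 78.]
```

14 N reached, which is the expected latch force. I'll back off, lift, and look.

Call:
step_arm(targets=[[[-0.01, 0, 0], [0, 0, 0]], [[-0.02, 0, 0], [0, 0, 0]], [[-0.05, 0, 0], [0, 0, 0]], [[-0.08, 0, -0.02], [0, 0, 0]], [[-0.1, 0, -0.1], [0, 0, 0]], [[-0.1, 0, -0.2], [0, 0, 0]], [[-0.1, 0, -0.25], [0, 0, 0]]])

```text
time_s: 11.5
position: [0.5457, -0.2214, 0.0612]
tool_rot: [[0.057, 0.998, 0.003], [0.998, -0.057, -0.001], [-0.001, 0.003, -1.0]]
ft_force: [1.5, 0.2, 0.8]
grip_width: 0.0002
gripper_force: 0.0
```

```bash
python3 st.py .066 .0 .06 -.055 -.062 .06; python3 tip.py 62 -40 98 | head -6;python3 - <<'E'
from rig import get_image
import cv2
d=get_image("scene");cv2.imwrite('pics/s3.png',cv2.resize(d["img"][130:270,225:395,::-1],None,fx=4.2,fy=4.2,interpolation=cv2.INTER_CUBIC))
E
```

```text
t 11.5 along,lat,z 0.0122 0.0628 0.0612 F 0.3 1.5 0.8 q6 [-34.  33.  80.   0.  67. -30.] 0.00022970689574706876
turn frac [0.0034 0.0017 0.0019]
[ 0.1796 -0.2091  0.0032]
[-0.2234 -0.4164  0.0031]
8 434 along [-38.  31.] lat [48. 81.]
14 17 along [-35.  73.] lat [45. 70.]
20 26 along [57. 97.] lat [44. 81.]
26 26 along [58. 98.] lat [45. 80.]
32 290 along [49. 98.] lat [44. 79.]
38 106 along [52. 96.] lat [46. 79.]
```

View pics/s3.png

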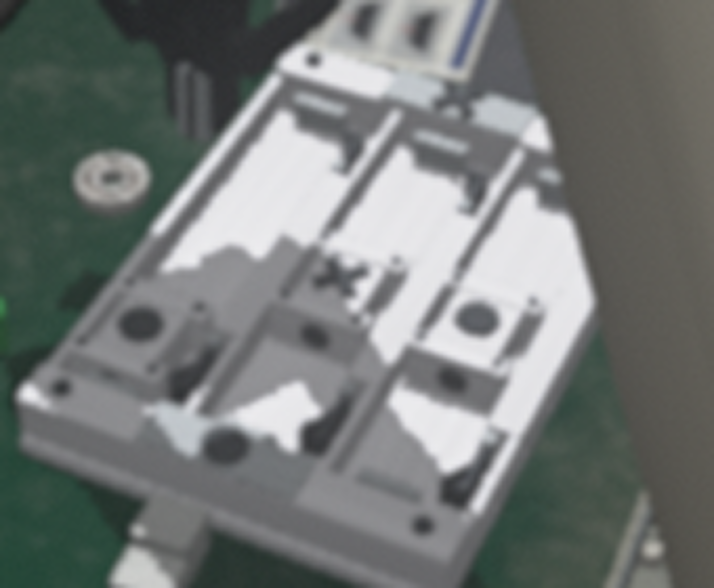

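The far housing is at the pass end, tag at crop (140,323). I'll measure the tag against the plate disc.

```bash
cat > tags.py <<'E'
from h import *
from rig import get_image
import sys
C,a,b,L=fix(dict(np.load('pics/top0.npz')));cam=sys.argv[1];d=get_image(cam)
for s in sys.argv[2:]:
    u,v,z=s.split(',');c,n=blob(d,(int(u),int(v)),7,int(105));p=ray(d,c,float(z));print(s,c.round(1),n,"along",((p-C)@a*1e3).round(1),"lat",((p-C)@b*1e3).round(1))
E
python3 tags.py scene 258,207,.039 278,236,.04 338,206,.039 306,196,.039
```

```text
258,207,.039 [258.1 206.7] 75 along 75.2 lat 61.5
278,236,.04 [278.3 236.7] 92 along 122.2 lat -2.2
338,206,.039 [338.3 205.7] 38 along 10.5 lat -63.7
306,196,.039 [304.2 195.8] 39 along 14.4 lat 0.4
```

Call:
step_arm(targets=[[[-0.05, -0.1, 0], [0, 0, 0]], [[-0.1, -0.2, 0], [0, 0, 0]], [[-0.15, -0.3, 0], [0, 0, 0]], [[-0.19, -0.4, 0], [0, 0, 0]], [[-0.19, -0.416, 0], [0, 0, 0]], [[-0.19, -0.416, 0.05], [0, 0, 0]], [[-0.19, -0.416, 0.1], [0, 0, 0]], [[-0.19, -0.416, 0.15], [0, 0, 0]], [[-0.19, -0.416, 0.18], [0, 0, 0]], [[-0.19, -0.416, 0.18], [0, 0, 0]]])

```text
time_s: 12.48
position: [0.4164, -0.269, 0.0019]
tool_rot: [[0.056, 0.998, -0.003], [0.998, -0.056, 0.004], [0.003, -0.003, -1.0]]
ft_force: [0.1, -0.6, -0.1]
grip_width: -0.0001
gripper_force: 0.0
```

```bash
python3 st.py -.045 -.062 -.017;python3 tip.py -62 -65 -25
python3 - <<'E'
from rig import get_image
import cv2
d=get_image("top");cv2.imwrite('pics/t3.png',cv2.resize(d["img"][150:290,230:400,::-1],None,fx=4,fy=4,interpolation=cv2.INTER_CUBIC))
E
```

```text
t 12.4833 along,lat,z -0.0428 -0.0635 0.0019 F -0.6 0.1 -0.1 q6 [-47.  31.  98.   0.  52. -43.] -0.0001352092436200931
turn frac [-0.0043 -0.0043  0.0029]
[-0.0075  0.0051  0.0629]
8 165 along [-64. -40.] lat [-80. -44.]
14 1 along [-54. -54.] lat [-71. -71.]
32 2 along [-36. -34.] lat [-70. -59.]
38 18 along [-37. -31.] lat [-70. -58.]
44 36 along [-39. -30.] lat [-76. -51.]
50 40 along [-46. -30.] lat [-77. -51.]
56 44 along [-48. -31.] lat [-77. -50.]
62 43 along [-48. -30.] lat [-76. -50.]
68 36 along [-40. -31.] lat [-77. -50.]
74 36 along [-43. -30.] lat [-80. -46.]
80 68 along [-49. -28.] lat [-79. -45.]
86 72 along [-51. -29.] lat [-80. -45.]
```

View pics/t3.png

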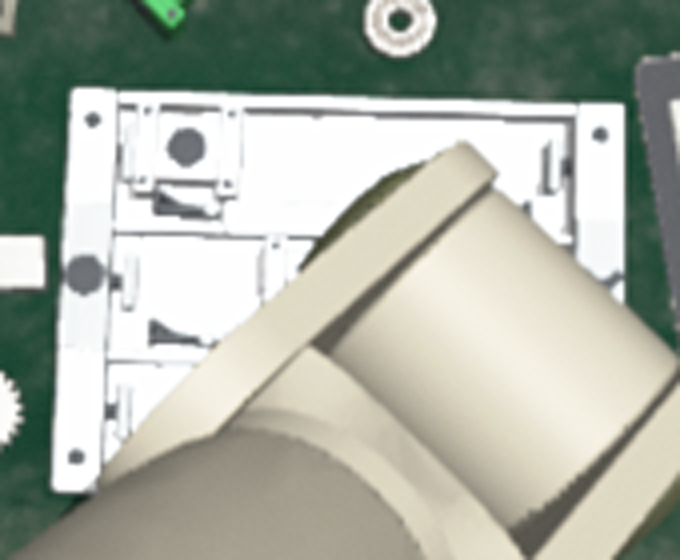

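Top view: the far housing's tag is at (187,147), with its pawl back in position behind the left flange. I'll measure it and lower in the near lane.

```bash
python3 tags.py top 277,187,.039 251,218,.04
```

```text
Traceback (most recent call last):
  File "tags.py", line 6, in <module>
    u,v,z=s.split(',');c,n=blob(d,(int(u),int(v)),7,int(105));p=ray(d,c,float(z));print(s,c.round(1),n,"along",((p-C)@a*1e3).round(1),"lat",((p-C)@b*1e3).round(1))
                           ~~~~^^^^^^^^^^^^^^^^^^^^^^^^^^^^^^
  File "h.py", line 9, in blob
    i=min(range(1,n),key=lambda i:np.hypot(*(c[i]-r))-0.02*s[i,4] if s[i,4]>15 else 99)
ValueError: min() iterable argument is empty
```

Call:
step_arm(targets=[[[-0.005, 0.005, 0.02], [0, 0, 0]], [[-0.005, 0.005, 0.04], [0, 0, 0]], [[-0.005, 0.005, 0.055], [0, 0, 0]], [[-0.005, 0.005, 0.062], [0, 0, 0]], [[0.005, 0.005, 0.062], [0, 0, 0]], [[0.015, 0.005, 0.062], [0, 0, 0]], [[0.025, 0.005, 0.062], [0, 0, 0]], [[0.035, 0.005, 0.062], [0, 0, 0]], [[0.045, 0.005, 0.062], [0, 0, 0]], [[0.055, 0.005, 0.062], [0, 0, 0]]])

```text
time_s: 13.47
position: [0.4198, -0.2534, -0.0144]
tool_rot: [[0.056, 0.998, 0.0], [0.998, -0.056, -0.0], [-0.0, 0.0, -1.0]]
ft_force: [-0.6, -1.4, -0.3]
grip_width: -0.0001
gripper_force: 0.7
```

```bash
python3 st.py .0385 -.062 -.017
```

```text
t 13.4667 along,lat,z -0.0271 -0.061 -0.0144 F -1.4 -0.5 -0.3 q6 [-45.  32. 100.  -0.  48. -42.] -7.771114232038181e-05
turn frac [0.0004 0.0004 0.003 ]
[ 0.2185 -0.0029  0.0085]
```

Call:
step_arm(targets=[[[0.01, 0, 0.003], [0, 0, 0]], [[0.02, 0, 0.006], [0, 0, 0]], [[0.03, -0.001, 0.008], [0, 0, 0]], [[0.04, -0.002, 0.008], [0, 0, 0]], [[0.05, -0.003, 0.008], [0, 0, 0]], [[0.06, -0.003, 0.008], [0, 0, 0]], [[0.07, -0.003, 0.008], [0, 0, 0]], [[0.08, -0.003, 0.008], [0, 0, 0]], [[0.09, -0.003, 0.008], [0, 0, 0]], [[0.1, -0.003, 0.008], [0, 0, 0]]])

```text
time_s: 14.3
position: [0.4205, -0.2235, -0.0169]
tool_rot: [[0.056, 0.998, 0.0], [0.998, -0.056, -0.0], [-0.0, 0.0, -1.0]]
ft_force: [-0.3, -3.8, 2.6]
grip_width: -0.0001
gripper_force: 1.7
```

Call:
step_arm(targets=[[[0.01, 0, 0], [0, 0, 0]], [[0.02, 0, 0], [0, 0, 0]], [[0.03, 0, 0], [0, 0, 0]], [[0.04, 0, 0], [0, 0, 0]], [[0.05, 0, 0], [0, 0, 0]], [[0.06, 0, 0], [0, 0, 0]], [[0.07, 0, 0], [0, 0, 0]], [[0.08, 0, 0], [0, 0, 0]], [[0.09, 0, 0], [0, 0, 0]], [[0.098, 0, 0], [0, 0, 0]]])

```text
time_s: 15.13
position: [0.4221, -0.1939, -0.017]
tool_rot: [[0.056, 0.998, -0.0], [0.998, -0.056, 0.0], [0.0, -0.0, -1.0]]
ft_force: [0.8, -3.7, 1.8]
grip_width: -0.0
gripper_force: 1.9
```

```bash
sed -i 's/int(105)/130 if cam=="top" else 105/' tags.py; python3 st.py .0385 -.062 -.017;python3 tags.py top 277,187,.039 251,218,.04
```

```text
t 15.1333 along,lat,z 0.0325 -0.0622 -0.017 F -3.7 1.1 1.8 q6 [-39.  30. 104.   0.  45. -36.] -1.123904663010962e-05
turn frac [-0.0002 -0.0003  0.0028]
[0.02   0.0007 0.    ]
277,187,.039 [276.  185.7] 47 along 75.3 lat 63.8
251,218,.04 [244.1 214.2] 8 along 132.9 lat 7.3
```

The far housing reads 75.3 mm in the top view, so it is latched. Now pressing the near one.

Call:
step_arm(targets=[[[0.003, 0, 0], [0, 0, 0]], [[0.006, 0, 0], [0, 0, 0]], [[0.009, 0, 0], [0, 0, 0]], [[0.012, 0, 0], [0, 0, 0]], [[0.015, 0, 0], [0, 0, 0]], [[0.018, 0, 0], [0, 0, 0]], [[0.02, 0, 0], [0, 0, 0]], [[0.022, 0, 0], [0, 0, 0]], [[0.024, 0, 0], [0, 0, 0]]])

```text
time_s: 15.93
position: [0.4238, -0.1888, -0.0166]
tool_rot: [[0.056, 0.998, 0.003], [0.998, -0.056, -0.003], [-0.003, 0.003, -1.0]]
ft_force: [2.6, -9.7, -0.1]
grip_width: -0.0002
gripper_force: 4.8
```

Call:
step_arm(targets=[[[0.002, 0, 0], [0, 0, 0]], [[0.004, 0, 0], [0, 0, 0]], [[0.004, 0, 0], [0, 0, 0]]])

```text
time_s: 16.18
position: [0.4241, -0.1878, -0.0165]
tool_rot: [[0.056, 0.998, 0.003], [0.998, -0.056, -0.004], [-0.003, 0.004, -1.0]]
ft_force: [2.8, -10.8, -0.1]
grip_width: -0.0006
gripper_force: 5.0
```

```bash
python3 st.py
```

```text
t 16.1833 along,lat,z 0.0387 -0.0606 -0.0165 F -10.7 3.4 -0.1 q6 [-39.  30. 104.  -0.  45. -35.] -0.0006374344174733986
turn frac [0.0046 0.0044 0.0026]
```

Call:
step_arm(targets=[[[0.002, 0, 0], [0, 0, 0]], [[0.004, 0, 0], [0, 0, 0]], [[0.004, 0, 0], [0, 0, 0]]])

```text
time_s: 16.43
position: [0.4242, -0.1868, -0.0165]
tool_rot: [[0.056, 0.998, 0.003], [0.998, -0.056, -0.004], [-0.004, 0.004, -1.0]]
ft_force: [2.3, -11.2, -0.3]
grip_width: -0.0002
gripper_force: 5.3
```

Call:
step_arm(targets=[[[0.002, 0, 0], [0, 0, 0]], [[0.004, 0, 0], [0, 0, 0]], [[0.004, 0, 0], [0, 0, 0]]])

```text
time_s: 16.68
position: [0.4244, -0.1859, -0.0165]
tool_rot: [[0.056, 0.998, 0.004], [0.998, -0.056, -0.004], [-0.004, 0.004, -1.0]]
ft_force: [3.4, -11.7, -0.6]
grip_width: 0.0001
gripper_force: 5.9
```

```bash
python3 st.py
```

```text
t 16.6833 along,lat,z 0.0406 -0.0603 -0.0165 F -11.5 4.1 -0.6 q6 [-38.  30. 105.  -0.  45. -35.] 0.00013347471534055084
turn frac [0.0053 0.0054 0.0026]
```

Call:
step_arm(targets=[[[0.002, 0, 0], [0, 0, 0]], [[0.003, 0, 0], [0, 0, 0]], [[0.003, 0, 0], [0, 0, 0]]])

```text
time_s: 16.93
position: [0.4248, -0.1857, -0.0163]
tool_rot: [[0.056, 0.998, 0.005], [0.998, -0.056, -0.006], [-0.005, 0.005, -1.0]]
ft_force: [2.2, -15.7, -0.8]
grip_width: 0.0
gripper_force: 7.4
```

Call:
step_arm(targets=[[[-0.01, 0, 0], [0, 0, 0]], [[-0.02, 0, 0], [0, 0, 0]], [[-0.05, 0, 0], [0, 0, 0]], [[-0.08, 0, -0.02], [0, 0, 0]], [[-0.1, 0, -0.1], [0, 0, 0]], [[-0.1, 0, -0.2], [0, 0, 0]], [[-0.1, 0, -0.25], [0, 0, 0]], [[-0.1, 0, -0.25], [0, 0, 0]]])

```text
time_s: 17.6
position: [0.4219, -0.2138, 0.061]
tool_rot: [[0.056, 0.998, 0.004], [0.998, -0.056, -0.003], [-0.003, 0.004, -1.0]]
ft_force: [0.5, 0.4, -0.2]
grip_width: -0.0003
gripper_force: 0.0
```

```bash
python3 st.py .059 0 .06;python3 - <<'E'
from rig import get_image
import cv2,numpy as np
d=get_image("scene");np.savez('pics/s4.npz',**d);cv2.imwrite('pics/s4.png',cv2.resize(d["img"][130:270,225:395,::-1],None,fx=4.2,fy=4.2,interpolation=cv2.INTER_CUBIC))
E
```

```text
t 17.6 along,lat,z 0.0126 -0.0612 0.061 F 0.4 0.5 -0.2 q6 [-41.  23.  98.   0.  58. -38.] -0.0003378102645129762
turn frac [0.0049 0.0035 0.0023]
[0.1543 0.2042 0.0036]
```

View pics/s4.png

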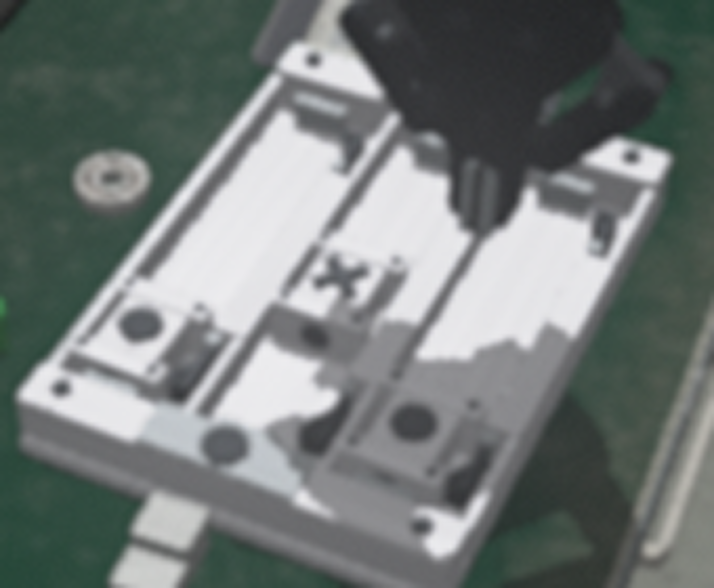

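Near housing at the pass end, tag at (412,422), and the gripper is clear. Measuring it and moving to the middle lane's +y side.

```bash
python3 tags.py scene 323,230,.039 258,207,.039 278,236,.04
```

```text
323,230,.039 [323.  230.3] 80 along 75.6 lat -62.4
258,207,.039 [258.2 207.2] 39 along 76.2 lat 60.7
278,236,.04 [278.1 236. ] 54 along 121.0 lat -1.2
```

Call:
step_arm(targets=[[[0.08, 0.1, 0], [0, 0, 0]], [[0.154, 0.204, 0], [0, 0, 0]], [[0.154, 0.204, 0], [0, 0, 0]], [[0.154, 0.204, 0.06], [0, 0, 0]], [[0.154, 0.204, 0.12], [0, 0, 0]], [[0.154, 0.204, 0.16], [0, 0, 0]], [[0.154, 0.204, 0.18], [0, 0, 0]], [[0.154, 0.204, 0.18], [0, 0, 0]]])

```text
time_s: 18.37
position: [0.4835, -0.1693, 0.002]
tool_rot: [[0.056, 0.998, -0.004], [0.998, -0.056, 0.003], [0.002, -0.004, -1.0]]
ft_force: [-0.1, 0.1, -0.2]
grip_width: -0.0002
gripper_force: 0.0
```

```bash
python3 st.py .059 0 -.017; python3 tip.py 0 40 76|head -8
```

```text
t 18.3667 along,lat,z 0.0606 -0.0023 0.002 F 0.1 -0.1 -0.2 q6 [-33.  32.  95.   0.  53. -29.] -0.0002411295724818488
turn frac [-0.0052 -0.003   0.0026]
[-0.0055  0.008   0.0633]
8 262 along [42. 75.] lat [-17.  18.]
32 5 along [64. 70.] lat [-9.  2.]
38 14 along [68. 73.] lat [-8.  4.]
44 40 along [56. 72.] lat [-15.   9.]
50 48 along [54. 72.] lat [-15.  11.]
56 41 along [55. 73.] lat [-16.   9.]
62 42 along [56. 72.] lat [-15.  11.]
68 36 along [65. 73.] lat [-15.   9.]
```

Both pass housings are latched at about 75 mm. Lowering, then pushing the middle one towards reject.

Call:
step_arm(targets=[[[-0.005, 0.006, 0.02], [0, 0, 0]], [[-0.005, 0.006, 0.04], [0, 0, 0]], [[-0.005, 0.006, 0.055], [0, 0, 0]], [[-0.005, 0.006, 0.063], [0, 0, 0]], [[-0.015, 0.006, 0.063], [0, 0, 0]], [[-0.025, 0.006, 0.063], [0, 0, 0]], [[-0.035, 0.006, 0.063], [0, 0, 0]], [[-0.04, 0.006, 0.063], [0, 0, 0]], [[-0.045, 0.006, 0.063], [0, 0, 0]], [[-0.05, 0.006, 0.063], [0, 0, 0]]])

```text
time_s: 19.25
position: [0.4857, -0.1848, -0.0147]
tool_rot: [[0.056, 0.998, 0.0], [0.998, -0.056, 0.001], [0.001, 0.0, -1.0]]
ft_force: [-0.3, 3.3, 3.0]
grip_width: -0.0001
gripper_force: 1.8
```

```bash
python3 st.py -.033 0 -.017
```

```text
t 19.25 along,lat,z 0.0453 0.0008 -0.0147 F 3.3 -0.5 3.0 q6 [-34.  34.  95.   0.  51. -31.] -5.786697027811582e-05
turn frac [ 0.     -0.0008  0.0023]
[-0.2609 -0.0031  0.0075]
```

Call:
step_arm(targets=[[[-0.01, 0, 0], [0, 0, 0]], [[-0.02, 0, 0], [0, 0, 0]], [[-0.03, 0, 0], [0, 0, 0]], [[-0.04, 0, 0], [0, 0, 0]], [[-0.05, 0, 0], [0, 0, 0]], [[-0.06, 0, 0], [0, 0, 0]], [[-0.07, 0, 0], [0, 0, 0]], [[-0.08, 0, 0], [0, 0, 0]], [[-0.09, 0, 0], [0, 0, 0]], [[-0.1, 0, 0], [0, 0, 0]]])

```text
time_s: 20.08
position: [0.4841, -0.2152, -0.0149]
tool_rot: [[0.056, 0.998, -0.0], [0.998, -0.056, 0.0], [0.0, -0.0, -1.0]]
ft_force: [0.3, 4.4, 3.7]
grip_width: 0.0001
gripper_force: 2.1
```

```bash
python3 st.py -.033 0 -.017; python3 tags.py scene 312,187,.039; python3 tip.py 0 -60 60 |head -6
```

```text
t 20.0833 along,lat,z 0.0148 0.0009 -0.0149 F 4.4 0.1 3.7 q6 [-37.  34.  94.   0.  52. -34.] 0.00013079411513719242
turn frac [-0.     -0.0001  0.0028]
[-0.1594 -0.0034  0.0071]
312,187,.039 [311.6 187.5] 208 along -11.4 lat -2.6
8 406 along [-21.  59.] lat [-17.  18.]
14 21 along [-35.  17.] lat [-18.  -2.]
20 27 along [ 1. 26.] lat [-19.   6.]
26 41 along [ 2. 26.] lat [-18.  13.]
32 72 along [-45.  26.] lat [-18.  12.]
38 50 along [-39.  26.] lat [-13.  14.]
```

Call:
step_arm(targets=[[[-0.01, 0, 0], [0, 0, 0]], [[-0.02, 0, 0], [0, 0, 0]], [[-0.03, 0, 0], [0, 0, 0]], [[-0.04, -0.001, 0], [0, 0, 0]], [[-0.05, -0.002, 0], [0, 0, 0]], [[-0.06, -0.003, 0], [0, 0, 0]], [[-0.07, -0.003, 0], [0, 0, 0]], [[-0.08, -0.003, 0], [0, 0, 0]], [[-0.09, -0.003, 0], [0, 0, 0]], [[-0.1, -0.003, 0], [0, 0, 0]]])

```text
time_s: 21.02
position: [0.4814, -0.2452, -0.0149]
tool_rot: [[0.056, 0.998, -0.0], [0.998, -0.056, 0.0], [0.0, -0.0, -1.0]]
ft_force: [-0.6, 1.1, 0.0]
grip_width: 0.0001
gripper_force: 0.6
```

Call:
step_arm(targets=[[[-0.008, 0, 0], [0, 0, 0]], [[-0.016, 0, 0], [0, 0, 0]], [[-0.024, 0, 0], [0, 0, 0]], [[-0.032, 0, 0], [0, 0, 0]], [[-0.04, 0, 0], [0, 0, 0]], [[-0.048, 0, 0], [0, 0, 0]], [[-0.053, 0, 0], [0, 0, 0]], [[-0.058, 0, 0], [0, 0, 0]]])

```text
time_s: 21.68
position: [0.4805, -0.2624, -0.0149]
tool_rot: [[0.056, 0.998, -0.0], [0.998, -0.056, -0.0], [-0.0, -0.0, -1.0]]
ft_force: [0.5, 3.0, -0.7]
grip_width: 0.0003
gripper_force: 1.3
```

```bash
python3 st.py -.0385 0 -.017
```

```text
t 21.6833 along,lat,z -0.0325 0.0001 -0.0149 F 3.0 0.3 -0.7 q6 [-41.  36.  91.  -0.  54. -38.] 0.0002543908588143439
turn frac [-0.0001  0.      0.0027]
[-0.02   -0.0003  0.0071]
```

Call:
step_arm(targets=[[[-0.003, 0, 0], [0, 0, 0]], [[-0.006, 0, 0], [0, 0, 0]], [[-0.009, 0, 0], [0, 0, 0]], [[-0.012, 0, 0], [0, 0, 0]], [[-0.015, 0, 0], [0, 0, 0]], [[-0.018, 0, 0], [0, 0, 0]], [[-0.02, 0, 0], [0, 0, 0]], [[-0.022, 0, 0], [0, 0, 0]]])

```text
time_s: 22.35
position: [0.4803, -0.2674, -0.0149]
tool_rot: [[0.056, 0.998, 0.0], [0.998, -0.056, 0.002], [0.002, -0.0, -1.0]]
ft_force: [3.9, 10.1, 1.8]
grip_width: -0.0
gripper_force: 4.9
```

Call:
step_arm(targets=[[[-0.002, 0, 0], [0, 0, 0]], [[-0.004, 0, 0], [0, 0, 0]], [[-0.004, 0, 0], [0, 0, 0]]])

```text
time_s: 22.6
position: [0.4803, -0.2683, -0.0149]
tool_rot: [[0.056, 0.998, 0.0], [0.998, -0.056, 0.003], [0.003, -0.0, -1.0]]
ft_force: [4.5, 10.1, 1.5]
grip_width: -0.0001
gripper_force: 5.2
```

```bash
python3 st.py
```

```text
t 22.6 along,lat,z -0.0385 0.0002 -0.0149 F 10.3 3.9 1.5 q6 [-42.  36.  90.   0.  54. -38.] -0.0001018061607074254
turn frac [-0.0002 -0.0035  0.0029]
```

Call:
step_arm(targets=[[[-0.002, 0, 0], [0, 0, 0]], [[-0.004, 0, 0], [0, 0, 0]], [[-0.004, 0, 0], [0, 0, 0]]])

```text
time_s: 22.85
position: [0.4802, -0.2692, -0.0149]
tool_rot: [[0.056, 0.998, -0.0], [0.998, -0.056, 0.003], [0.003, -0.0, -1.0]]
ft_force: [5.1, 11.1, 2.3]
grip_width: 0.0
gripper_force: 5.9
```

Call:
step_arm(targets=[[[-0.002, 0, 0], [0, 0, 0]], [[-0.004, 0, 0], [0, 0, 0]], [[-0.004, 0, 0], [0, 0, 0]]])

```text
time_s: 23.1
position: [0.4801, -0.2701, -0.0149]
tool_rot: [[0.056, 0.998, -0.0], [0.998, -0.056, 0.004], [0.004, -0.0, -1.0]]
ft_force: [4.7, 12.5, 3.5]
grip_width: -0.0002
gripper_force: 6.6
```

```bash
python3 st.py
```

```text
t 23.1 along,lat,z -0.0402 0.0002 -0.0149 F 12.8 4.0 3.5 q6 [-42.  36.  90.   0.  54. -39.] -0.00019554792372500834
turn frac [-0.0005 -0.0048  0.003 ]
```

One more nudge, then retreat, lift and swing clear of the view.

Call:
step_arm(targets=[[[-0.002, 0, 0], [0, 0, 0]], [[-0.004, 0, 0], [0, 0, 0]], [[-0.004, 0, 0], [0, 0, 0]]])

```text
time_s: 23.35
position: [0.4801, -0.2709, -0.0149]
tool_rot: [[0.056, 0.998, -0.0], [0.998, -0.056, 0.004], [0.004, -0.0, -1.0]]
ft_force: [4.7, 14.7, 3.7]
grip_width: 0.0004
gripper_force: 7.4
```

Call:
step_arm(targets=[[[0.01, 0, 0], [0, 0, 0]], [[0.02, 0, 0], [0, 0, 0]], [[0.05, 0, 0], [0, 0, 0]], [[0.1, 0, -0.02], [0, 0, 0]], [[0.1, 0, -0.1], [0, 0, 0]], [[0.1, 0, -0.2], [0, 0, 0]], [[0.1, 0, -0.3], [0, 0, 0]], [[0.1, 0, -0.4], [0, 0, 0]], [[0.1, 0, -0.45], [0, 0, 0]]])

```text
time_s: 24.1
position: [0.4824, -0.2435, 0.1242]
tool_rot: [[0.055, 0.998, 0.004], [0.998, -0.055, -0.004], [-0.003, 0.004, -1.0]]
ft_force: [0.3, 0.1, 0.3]
grip_width: 0.0001
gripper_force: 0.0
```

Call:
step_arm(targets=[[[-0.1, -0.1, 0], [0, 0, 0]], [[-0.2, -0.2, 0], [0, 0, 0]], [[-0.3, -0.3, 0], [0, 0, 0]], [[-0.4, -0.35, 0], [0, 0, 0]], [[-0.5, -0.4, 0], [0, 0, 0]], [[-0.6, -0.45, 0], [0, 0, 0]], [[-0.7, -0.5, 0], [0, 0, 0]], [[-0.8, -0.5, 0], [0, 0, 0]], [[-0.9, -0.5, 0], [0, 0, 0]], [[-0.9, -0.5, 0], [0, 0, 0]]])

```text
time_s: 24.93
position: [0.3159, -0.5088, 0.1202]
tool_rot: [[0.059, 0.998, 0.0], [0.998, -0.059, -0.003], [-0.003, 0.0, -1.0]]
ft_force: [-0.9, -0.4, 0.1]
grip_width: -0.0001
gripper_force: 0.0
```

```bash
python3 st.py; python3 tags.py top 276,186,.039 270,251,.039 346,221,.039;python3 - <<'E'
from rig import get_image
import cv2,numpy as np
d=get_image("top");np.savez('pics/t5.npz',**d);cv2.imwrite('pics/t5.png',cv2.resize(d["img"][140:290,200:400,::-1],None,fx=4,fy=4,interpolation=cv2.INTER_CUBIC))
E
```

```text
t 24.9333 along,lat,z -0.288 -0.15 0.1202 F -0.4 -0.9 0.1 q6 [-69.  30.  74.  -0.  76. -66.] -0.0001359271167702506
turn frac [ 0.0004  0.0037 -0.0012]
276,186,.039 [276.1 186.3] 64 along 74.9 lat 62.8
270,251,.039 [270.  253.2] 152 along 81.5 lat -63.9
346,221,.039 [351.8 221.6] 22 along -68.0 lat -0.2
```

View pics/t5.png

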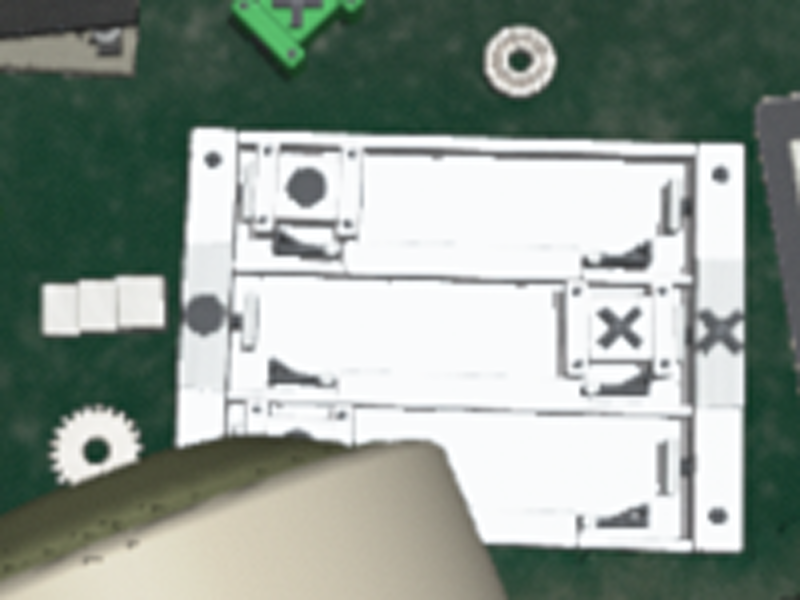

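The cross housing is at the reject end at (619,328) and the far disc at (306,187). The near one is partly hidden by the arm, so I'll re-measure it with both cameras.

```bash
python3 tags.py top 354,222,.039 380,222,.04;python3 tags.py scene 323,230,.039 258,207,.039 278,236,.04
```

```text
354,222,.039 [354.5 221.6] 49 along -73.0 lat -0.1
380,222,.04 [380.5 222.2] 104 along -120.7 lat 0.1
323,230,.039 [323.1 230.6] 43 along 76.2 lat -62.7
258,207,.039 [258.2 207.2] 39 along 76.2 lat 60.7
278,236,.04 [278. 236.] 53 along 121.1 lat -1.1
```

Run:
```python
from h import *
from rig import get_image
C,a,b,L=fix(dict(np.load('pics/top0.npz')))
def proj(d,al,lat,z):
    w=C+al*a+lat*b;w[2]=z;return cv2.projectPoints(w.reshape(1,3),np.array(d["rvec"],float),np.array(d["tvec"],float),d["intrinsics"],None)[0].ravel()
for cam in("top","scene"):
    d=get_image(cam);g=cv2.cvtColor(d["img"],cv2.COLOR_RGB2GRAY).astype(float)
    for n,al,lat,z in[("pass",.12,0,.04),("far",.075,.062,.039),("near",.075,-.062,.039),("mid",-.075,0,.039),("rej",-.12,0,.04)]:
        c=proj(d,al,lat,z)
        for _ in range(3):
            r=8;u,v=np.round(c).astype(int);w=g[v-r:v+r+1,u-r:u+r+1];y,x=np.mgrid[v-r:v+r+1,u-r:u+r+1]
            k=np.clip(w.max()*.75-w,0,None)*(np.hypot(x-c[0],y-c[1])<7);c=np.array([(k*x).sum(),(k*y).sum()])/k.sum()
        p=ray(d,c,z);print(cam,n,c.round(2),"along",((p-C)@a*1e3).round(1),"lat",((p-C)@b*1e3).round(1))
    c=proj(d,-.075,0,.036);u,v=c.astype(int)
    if cam=="scene":cv2.imwrite('pics/s5.png',cv2.resize(d["img"][v-30:v+35,u-40:u+45,::-1],None,fx=9,fy=9,interpolation=cv2.INTER_CUBIC))
```

```text
top pass [248.75 218.11] along 123.8 lat 0.3
top far [276.14 186.28] along 74.9 lat 62.8
top near [272.5  252.49] along 76.9 lat -62.4
top mid [354.31 221.53] along -72.7 lat 0.0
top rej [382.34 222.51] along -124.0 lat -0.3
scene pass [277.74 236.58] along 122.4 lat -1.3
scene far [258.03 206.98] along 75.8 lat 61.2
scene near [323.04 230.39] along 75.8 lat -62.6
scene mid [324.09 167.59] along -72.4 lat -1.3
scene rej [334.12 153.56] along -118.6 lat -2.9
```

The middle housing reads -72.7 to -73.8 mm, which doesn't clearly separate latched (75) from merely touching (72). There is time left, so I'll press it again a little more firmly.

```bash
python3 st.py -.02 0 .12
```

```text
t 25.2333 along,lat,z -0.2828 -0.1489 0.1205 F 0.2 0.6 -0.9 q6 [-69.  30.  74.  -0.  76. -66.] -0.00019756838262358415
turn frac [-0.0001 -0.0002  0.0042]
[0.8742 0.4993 0.0017]
```

Call:
step_arm(targets=[[[0.2, 0.11, 0], [0, 0, 0]], [[0.4, 0.23, 0], [0, 0, 0]], [[0.6, 0.34, 0], [0, 0, 0]], [[0.874, 0.5, 0], [0, 0, 0]], [[0.874, 0.5, 0], [0, 0, 0]], [[0.874, 0.5, 0], [0, 0, 0]], [[0.874, 0.5, 0], [0, 0, 0]], [[0.874, 0.5, 0], [0, 0, 0]], [[0.874, 0.5, 0.1], [0, 0, 0]], [[0.874, 0.5, 0.2], [0, 0, 0]]])

```text
time_s: 26.07
position: [0.4824, -0.2504, 0.0611]
tool_rot: [[0.053, 0.999, 0.004], [0.999, -0.053, -0.003], [-0.003, 0.004, -1.0]]
ft_force: [-0.3, 0.3, -0.3]
grip_width: 0.0003
gripper_force: 0.0
```

```bash
python3 st.py -.02 0 -.016
```

```text
t 26.0667 along,lat,z -0.0204 0.0013 0.0611 F 0.2 -0.3 -0.3 q6 [-40.  29.  87.  -0.  63. -37.] 0.00026344277771308205
turn frac [0.0048 0.0038 0.0067]
[ 0.0021 -0.0053  0.2569]
```

Call:
step_arm(targets=[[[0.002, -0.004, 0.08], [0, 0, 0.006]], [[0.002, -0.004, 0.15], [0, 0, 0.006]], [[0.002, -0.004, 0.2], [0, 0, 0.006]], [[0.002, -0.004, 0.235], [0, 0, 0.006]], [[0.002, -0.004, 0.252], [0, 0, 0.006]], [[-0.01, -0.004, 0.252], [0, 0, 0.006]], [[-0.02, -0.004, 0.252], [0, 0, 0.006]], [[-0.03, -0.004, 0.252], [0, 0, 0.006]], [[-0.04, -0.004, 0.252], [0, 0, 0.006]], [[-0.04, -0.004, 0.252], [0, 0, 0.006]]])

```text
time_s: 26.9
position: [0.4795, -0.2643, -0.0148]
tool_rot: [[0.061, 0.998, 0.001], [0.998, -0.061, -0.001], [-0.001, 0.001, -1.0]]
ft_force: [0.5, 0.0, 0.9]
grip_width: -0.0002
gripper_force: 0.0
```

```bash
python3 st.py
```

```text
t 26.9 along,lat,z -0.0345 -0.0007 -0.0148 F 0.1 0.5 0.9 q6 [-41.  36.  91.  -0.  54. -38.] -0.0001837772382551342
turn frac [ 0.0017  0.0014 -0.004 ]
```

Call:
step_arm(targets=[[[-0.003, 0, 0], [0, 0, 0]], [[-0.006, 0, 0], [0, 0, 0]], [[-0.01, 0, 0], [0, 0, 0]], [[-0.013, 0, 0], [0, 0, 0]], [[-0.013, 0, 0], [0, 0, 0]]])

```text
time_s: 27.32
position: [0.4791, -0.2674, -0.0154]
tool_rot: [[0.061, 0.998, 0.0], [0.998, -0.061, -0.0], [-0.0, 0.0, -1.0]]
ft_force: [-0.6, 0.4, 0.4]
grip_width: 0.0003
gripper_force: 0.0
```

```bash
python3 st.py
```

```text
t 27.3167 along,lat,z -0.0376 -0.001 -0.0154 F 0.4 -0.6 0.4 q6 [-42.  36.  91.  -0.  54. -38.] 0.00033729647918863436
turn frac [ 0.0001  0.0002 -0.0033]
```

At -37.6 mm there is no contact, where the earlier press already met 10 N. So the housing is being held back from there, which means it is latched. Retreating and handing in.

Call:
step_arm(targets=[[[0.02, 0, 0], [0, 0, 0]], [[0.06, 0, 0], [0, 0, 0]], [[0.06, 0, -0.1], [0, 0, 0]], [[0.06, 0, -0.2], [0, 0, 0]], [[0.06, 0, -0.3], [0, 0, 0]], [[0.06, 0, -0.4], [0, 0, 0]], [[0.06, 0, -0.45], [0, 0, 0]], [[0.06, 0, -0.45], [0, 0, 0]]])

```text
time_s: 27.98
position: [0.4814, -0.2491, 0.123]
tool_rot: [[0.06, 0.998, 0.005], [0.998, -0.06, -0.004], [-0.004, 0.005, -1.0]]
ft_force: [-0.2, -0.4, 0.7]
grip_width: -0.0002
gripper_force: 0.0
```

```bash
python3 st.py; python3 tags.py scene 323,230,.039 258,207,.039; python3 -c "
from rig import close_job
print(close_job())"
```

```text
t 27.9833 along,lat,z -0.0191 0.0003 0.123 F -0.4 -0.2 0.7 q6 [-40.  25.  83.   0.  72. -36.] -0.00017817188847303752
turn frac [ 0.0067  0.0047 -0.0022]
323,230,.039 [323.1 230.5] 45 along 76.1 lat -62.8
258,207,.039 [258.1 207.3] 40 along 76.4 lat 60.7
the job is handed in; nothing more can be done
None
```

Job handed in at about 28 s: both disc housings are latched at the pass end and the cross housing is latched at the reject end (confirmed by touch, not clearly by camera), highest push about 16 N; I viewed 11 pictures, one over the limit of 10.

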